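# Find the high spot of an eccentric spindle with a dial indicator

### The arm

A 6-joint arm with a two-finger parallel gripper is mounted at the origin on a cart in front of the work surface, level with it; the furniture and walls round the work are solid. World frame = base frame: x ahead of the robot, y to its left, z up, the work surface at z = 0. Lengths are in m, angles in rad, forces in N, time in s.
With the tool pointing down it reaches from about 0.375 to 0.9 m from the base axis. Payload 3.1 kg.
Tool frame: the origin (TCP) lies at the very end of the fingers, on their centre line; the grasp point (between the pads) lies 19 mm behind it (grip_depth is the distance from the TCP to the grasp point, in m); z points along the fingers, y is the line along which they close (so a half turn about z gives the same grasp; the last joint's range is limited). The gripper opens to 85 mm and grips with 20 to 120 N. Pads are 22 mm wide; open, the fingers measure 114 mm over their backs; the gripper's body (76 mm by 85 mm) begins 54 mm behind the grasp point. The pads swing forward as they close: fully open they stand 13 mm farther back than shut.
Start: joints at [1.046, 0.527, 1.433, -0, 1.181, -0.178], TCP at [0.212, 0.588, 0.231] pointing down, gripper open.
Joint ranges: [-3.08, 3.08], [-0.75, 2.2], [0.22, 2.44], [-1.43, 4.57], [0, 2.65], [-2.85, 2.85]. Speed limits (rad/s): [2.79, 2.79, 3.14, 3.14, 3.14, 3.14].

### API

Orientations are given as a unit quaternion [x, y, z, w].
In Python, from station import * gives the robot as it stands.
- The arm moves only by the tool apply_moves, never from a script. Its argument "plan" is a list of rows, each a list of 7 numbers: the shift along the tool's x, y, z in m, then the turn, a rotation vector about the tool's x, y, z in rad, then the gripper command: -1 is fully open, 1 is shut, values between are in proportion. In form: [[dx, dy, dz, wx, wy, wz, jaw], ...]. A call has 1 to 8 rows; each row shifts and turns the commanded pose from where the row before left it, along the tool's axes as they then stand; what a row does not reach is not made up. A row lasts 1/8 s, in which the tool goes at most 62.5 mm and 10.7 degrees, less where a joint would pass 70% of its speed; a pose out of reach is approached as far as the arm can. A call is refused whole if a number of a shift passes 0.0625 or a number of a turn 0.188, either way. A call with a gripper value outside its range is refused whole. The fingers move at their own pace and stop on an object; "force" is the grip in N (left out, the last holds). Time passes only in rows, so rows that do not move let the fingers close. It gives the time, the measured TCP pose, the force, the opening and the grip force at its end, in the units of the state.
- sense(): the state, without advancing time (a new reading comes with each control period).
- snapshot(name): name is "scene" or "side" or "wrist"; returns the picture (420x560x3 uint8, red, green, blue); there is no depth.
- calibration(name): a dict with "camera_matrix" (3x3 intrinsics, pixels), "R" (3x3) and "t" (3): a world point X has camera coordinates R X + t; the wrist camera has in their place "mount" (4x4, takes a point from camera to tool coordinates, whose origin is the TCP and whose axes are the flange's). Camera axes: x right, y down, z forward; pixel columns grow to the right and rows downward; lengths in m; the calibration is good to about 2 mm. A picture is of the moment at which its call begins: read the wrist's pose just before it. calibration takes no time and is no camera call.
- sign_off(): hands the job in; it is judged then, once.
The state is a dict: "t": time; "q": joint angles; "qd": joint speeds; "tau": joint torques, N m; "tcp_pos": TCP position; "tool_rot": TCP orientation; "force": force on the tool from outside, world axes, zero at the start; "ft_torque": the same for the moment, N m; "finger_gap": opening from 0.0 (shut) to 1.0 (fully open); "gripper_force": force on a finger pad.
Only numpy, scipy, OpenCV 4.12 (cv2) and the standard library are available. Lean on these libraries where they do the work, as an engineer would, in place of code of your own. Each camera call takes 0.05 s, during which the arm holds its last target. There are 200 camera calls.

### The job

Bring the dial indicator down gently onto the brass collar of the spindle until its needle has made about a quarter turn. Then gently roll the spindle in its V-blocks by the spokes until the collar's high spot is right under the plunger, where the needle reads highest, and leave it there, the plunger pressing on the collar and the spindle still seated in both V-blocks. Never ram the plunger (the needle must not pass a full turn), and leave the oil bottle, the sanding discs and the marker where they are.

Things in the scene. Friction and masses are not known exactly. Their poses are not given: they have to be found in the camera images.
- fixture: Runout fixture, fixed to the worktop: grey base plate 165 x 190 x 12 mm with two dark steel V-blocks (66 mm wide, 26 mm thick, at y = -65 and +65 mm in its frame, tops 84 mm up) and a steel post (16 mm thick, at x = +85 mm, y = 0, top 240 mm up) that carries the indicator. Origin on the worktop below the plunger line (x = y = 0); z up; its y axis runs along the spindle, its x axis from the spindle to the post. A seated spindle has its axis 75 mm above this origin.
- lift_knob (a point): The place to grip on the indicator's black upright knob (21 mm diameter, 48 mm tall, this point 18 mm below its top and 21 mm above the blue arm it stands on), 44 mm behind the plunger line towards the post (+x of the fixture). The knob moves the whole indicator straight up and down the post, 60 mm in all from its highest place; the slide is stiff (about 8 N of friction) and stays where it is left. With the plunger out its tip is 96 mm below this point.
- plunger: Steel plunger of the indicator; origin at the lowest point of its 8 mm ball tip, z up. It springs out downwards; pressing it in takes 0.8 N at first and 0.2 N per mm more, up to its stop at 13.5 mm.
- dial_needle (a joint): Reading of the dial (56 mm across, white face towards -x of the fixture): angle in rad of the red needle, 0 with the plunger fully out (needle straight up), growing clockwise seen from the front; one full turn (6.28) is 12 mm of plunger travel, 0.524 rad per mm.
- spindle: Loose steel spindle lying in the V-blocks, about 0.84 kg with all it carries; journals 24 mm in diameter. Origin on its axis, at the middle of the brass collar; y along the axis, towards the spokes. The collar (52 mm diameter, 24 mm wide) is 3 mm off centre in a direction that differs each time and is not marked, so its surface is 23 to 29 mm from the axis. The collar never starts with the high spot on top (at least 50 degrees away).
- spoke_1 (a point): Outer end of the first of four steel spokes (10 mm rods with round ends, 90 degrees apart, ends 55 mm from the axis) on a dark hub (34 mm in diameter, 26 mm long) on the spindle, its middle 118 mm along +y from the spindle's origin. Moving a spoke turns spindle and collar.
- spoke_2 (a point): Outer end of the second spoke, 90 degrees on from the first, turning from z up to +x of the fixture. Turning takes only about 0.5 to 2 N at a spoke (oiled steel); a sideways push of more than about 4 N makes this end of the spindle climb out of its V-block, which also spoils the dial reading.
- spoke_3 (a point): Outer end of the third spoke, opposite the first.
- spoke_4 (a point): Outer end of the fourth spoke, opposite the second.
- oil_bottle: Bystander: yellow oil bottle with a red spout, 53 mm across, 142 mm tall, standing in front of the fixture; origin under its middle.
- sanding_discs: Bystander: stack of brown sanding discs, 78 mm across, 9 mm tall, lying in front of the fixture; origin under its middle.
- marker: Bystander: white and red marker pen, 132 x 15 mm, lying behind the fixture; origin under its middle.

How it is judged:
By the outcome, as a careful person would: the job done as asked, in the order asked, and still so for the second after the job is handed in, with the robot touching nothing.
It also fails if it takes over 67 s, if anything falls off the work surface, if the arm or the gripper's body presses on something with over 40 N, if the wrist force passes 120 N, or if a joint passes its speed limit or range.

## Working session

There is one attempt and no reset: what is moved stays moved. The work goes in short steps, Python scripts to look and compute and a tool call to move; the robot and the scene stay as the last step left them, time stands still between calls to the robot, and variables do not carry over. Pictures are saved under pics/ and viewed, at most 10 in all, crops included, and the job is handed in when it is done.

Besides the shell and the picture viewer there is one more tool, called after "Emit:" as name(argument=value, ...), one argument or row to a line, values as JSON. apply_moves: Moves the arm, as the interface text tells. Its arguments: {"type":"object","properties":{"plan":{"type":"array"},"force":{"type":"number"}},"required":["plan"]}

```bash
mkdir -p pics; ls
python3 - <<'E'
from station import *
import cv2,numpy as np
s=sense();print({k:np.round(v,3) for k,v in s.items()})
for n in("scene","side"):
    cv2.imwrite(f"pics/{n}0.png",cv2.resize(snapshot(n)[:,:,::-1],(800,600),interpolation=cv2.INTER_CUBIC))
    c=calibration(n);print(n,c["camera_matrix"],np.round(-c["R"].T@c["t"],3),np.round(c["R"],3))
print(calibration("wrist"))
E
```

```text
pics
{'t': np.float64(0.0), 'q': array([ 1.046,  0.528,  1.434, -0.   ,  1.181, -0.178]), 'qd': array([ 0.   ,  0.001,  0.   , -0.   ,  0.   , -0.001]), 'tau': array([-0.0000e+00, -4.4235e+01, -1.7802e+01, -0.0000e+00,  8.0000e-03,
       -0.0000e+00]), 'tcp_pos': array([0.211, 0.587, 0.23 ]), 'tool_rot': array([ 0.172,  0.985, -0.001, -0.   ]), 'force': array([ 0.365,  0.241, -0.099]), 'ft_torque': array([-0.032, -0.021, -0.   ]), 'gripper_force': np.float64(0.0), 'finger_gap': np.float64(1.001)}
scene [[417.16650822   0.         279.07026273]
 [  0.         417.16650822 214.48043791]
 [  0.           0.           1.        ]] [0.267 0.649 0.727] [[-0.862 -0.507  0.01 ]
 [-0.346  0.574 -0.742]
 [ 0.37  -0.643 -0.67 ]]
side [[401.00286492   0.         278.08226338]
 [  0.         401.00286492 208.89481212]
 [  0.           0.           1.        ]] [0.572 0.78  0.673] [[-0.999  0.032 -0.008]
 [ 0.026  0.617 -0.786]
 [-0.021 -0.786 -0.618]]
{'camera_matrix': array([[341.91910214,   0.        , 278.35186284],
       [  0.        , 341.91910214, 212.54346049],
       [  0.        ,   0.        ,   1.        ]]), 'mount': array([[ 8.63510496e-05, -9.60210609e-01, -2.79276886e-01,
         7.26602694e-02],
       [ 9.99999978e-01,  2.96128940e-05,  2.07379972e-04,
         5.05234126e-04],
       [-1.90858252e-04, -2.79276897e-01,  9.60210591e-01,
        -1.41732276e-01],
       [ 0.00000000e+00,  0.00000000e+00,  0.00000000e+00,
         1.00000000e+00]])}
```

View pics/scene0.png

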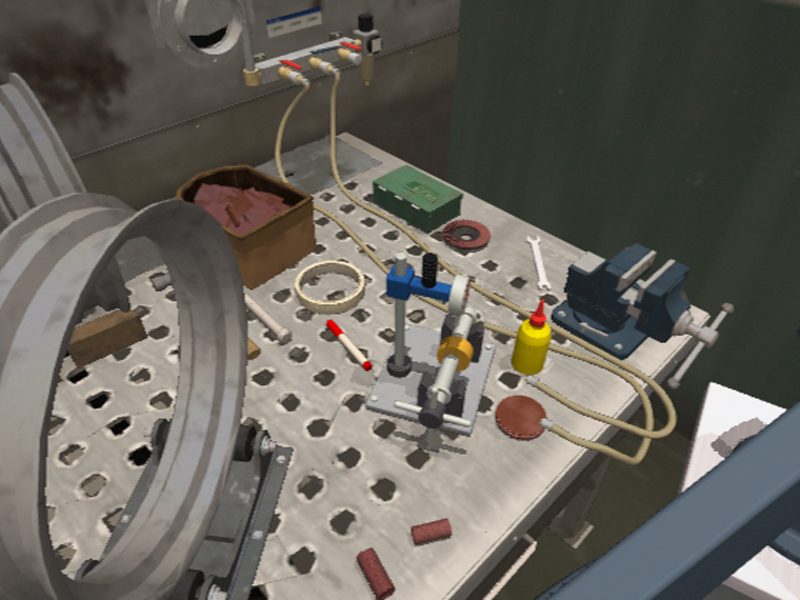

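View pics/side0.png

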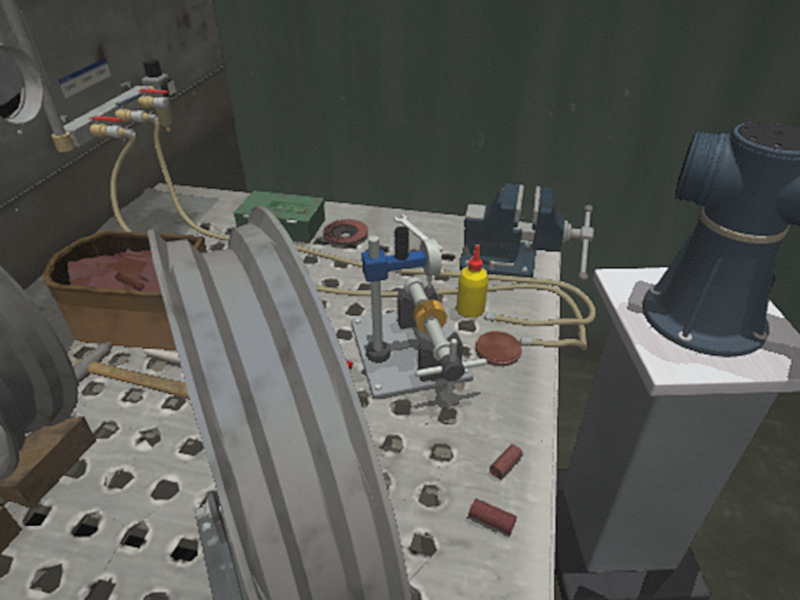

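Scene: fixture around (430,360) of the enlarged view, knob (430,265), hub (432,412), bottle and discs in front of it. The side view shows the same from the spoke end. I'll enlarge both.

Run:
```python
from station import *
import cv2,numpy as np
a=snapshot("scene")[170:310,255:355,::-1];b=snapshot("side")[155:295,245:345,::-1]
im=np.hstack([a,b]);cv2.imwrite("pics/c1.png",cv2.resize(im,None,fx=4,fy=4,interpolation=cv2.INTER_CUBIC))
```

```text
(no output)
```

View pics/c1.png

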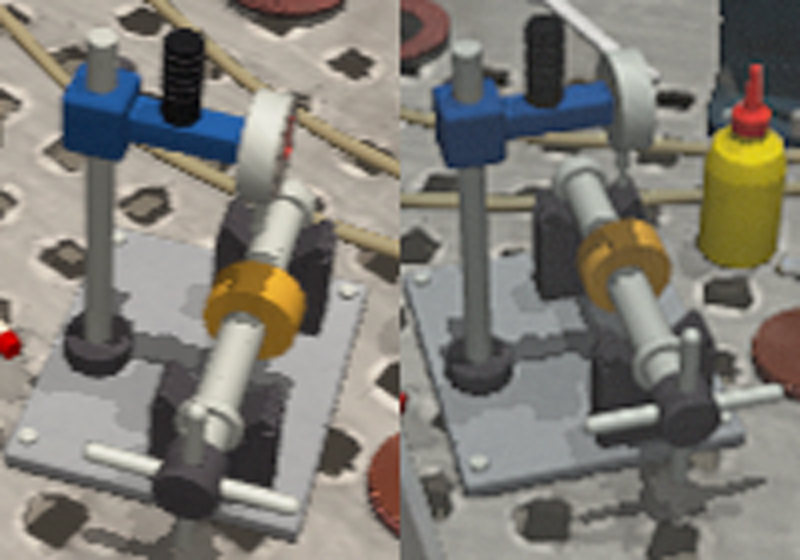

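Both crops show: post top, knob, collar, hub and three visible spokes (one nearly up, two nearly level). Fit the fixture pose, knob height and spoke angle together.

```bash
cat > h.py <<'E'
from station import *
import cv2,numpy as np
from scipy.optimize import least_squares
from scipy.spatial.transform import Rotation as Ro
def proj(n,X):
    c=calibration(n);p=c["R"]@X+c["t"];p=c["camera_matrix"]@p;return p[:2]/p[2]
E
python3 - <<'E'
from h import *
off={"scene":(255,170),"side":(245,155)}
obs={"post":((102,33),(67,44)),"hub":((183,499),(290,415)),"c1":((8,460),(70,490)),"c2":((297,537),(345,440)),
"knob":((185,35),(145,18)),"collar":((255,312),(225,265)),"sL":((92,452),(192,425)),"sR":((290,503),(380,393)),"sU":((195,412),(290,340))}
def pts(p):
    x,y,yaw,h,phi,cx=p
    sp=lambda a:(.053*np.sin(a),.118,.075+.053*np.cos(a))
    L={"post":(.085,0,.24),"hub":(0,.131,.075),"c1":(cx+.0825,.095,.010),"c2":(cx-.0825,.095,.010),"knob":(.044,0,h),"collar":(0,0,.075),
    "sU":sp(phi),"sL":sp(phi+np.pi/2),"sR":sp(phi-np.pi/2)}
    c,s=np.cos(yaw),np.sin(yaw)
    return {k:np.array([x+c*v[0]-s*v[1],y+s*v[0]+c*v[1],v[2]]) for k,v in L.items()}
def res(p):
    P=pts(p);return np.concatenate([proj(n,P[k])-(np.array(o[i])/4+off[n]) for k,o in obs.items() for i,n in enumerate(off)])
r=least_squares(res,[.55,.1,0,.25,0,0.02],loss="soft_l1")
print(np.round(r.x,4));print(np.round(res(r.x).reshape(-1,4),1),list(obs))
for k,v in pts(r.x).items():print(k,np.round(v,4))
E
```

```text
[0.5025 0.0698 0.2084 0.2486 0.0039 0.0293]
[[ 1.2 -0.4  0.1  0.1]
 [ 0.4 -0.7  0.3  2.6]
 [-2.4  1.  -0.2  2.4]
 [ 0.1  2.5  2.5  1.3]
 [ 1.1 -0.2  0.2  0.3]
 [-0.6 -0.8 -1.2  0.6]
 [-0.8 -1.  -1.6  0.3]
 [ 2.   0.3 -0.2 -0.7]
 [ 0.5 -1.8 -0.4 -1.8]] ['post', 'hub', 'c1', 'c2', 'knob', 'collar', 'sL', 'sR', 'sU']
post [0.5857 0.0874 0.24  ]
hub [0.4754 0.198  0.075 ]
c1 [0.5922 0.1859 0.01  ]
c2 [0.4308 0.1517 0.01  ]
knob [0.5455 0.0789 0.2486]
collar [0.5025 0.0698 0.075 ]
sU [0.4783 0.1853 0.128 ]
sL [0.5299 0.1962 0.0748]
sR [0.4262 0.1743 0.0752]
```

Emit:
apply_moves(
  plan=[
    [0,0,-0.033,0,0,-0.184,-1],
    [0,0,-0.033,0,0,-0.184,-1],
    [0,0,-0.033,0,0,-0.185,-1],
    [-0.0185,-0.047,0,0,0,0,-1],
    [-0.0185,-0.047,0,0,0,0,-1],
    [-0.0185,-0.047,0,0,0,0,-1],
    [-0.0185,-0.047,0,0,0,0,-1],
    [-0.0185,-0.047,0,0,0,0,-1],
  ],
)

```text
t: 1.2
tcp_pos: [0.3512, 0.3756, 0.3303]
tool_rot: [-0.104, 0.995, -0.0, 0.0]
force: [0.3, -0.2, 0.6]
finger_gap: 1.003
gripper_force: 0.0
```

Emit:
apply_moves(
  plan=[
    [-0.0185,-0.047,0,0,0,0,-1],
    [-0.0185,-0.047,0,0,0,0,-1],
    [-0.0185,-0.047,0,0,0,0,-1],
    [-0.0185,-0.047,0,0,0,0,-1],
    [-0.0185,-0.047,0,0,0,0,-1],
    [-0.0185,-0.047,0,0,0,0,-1],
    [-0.0185,-0.047,0,0,0,0,-1],
    [0,0,0,0,0,0,-1],
  ],
)

```text
t: 2.2
tcp_pos: [0.547, 0.0787, 0.3299]
tool_rot: [-0.101, 0.995, -0.0, 0.0]
force: [-0.4, -0.1, -0.7]
finger_gap: 1.0
gripper_force: 0.0
```

```bash
cat >> h.py <<'E'
def wcam():
    s=sense();c=calibration("wrist");T=np.eye(4);T[:3,:3]=Ro.from_quat(s["tool_rot"]).as_matrix();T[:3,3]=s["tcp_pos"]
    return c["camera_matrix"],T@c["mount"]
def wproj(X,W):
    K,M=W;p=M[:3,:3].T@(np.array(X)-M[:3,3]);p=K@p;return p[:2]/p[2]
F0=np.array([.5025,.0698]);YAW=.2084
def fw(x,y,z):
    c,s=np.cos(YAW),np.sin(YAW);return np.array([F0[0]+c*x-s*y,F0[1]+s*x+c*y,z])
def infix(X):
    c,s=np.cos(YAW),np.sin(YAW);d=np.array(X[:2])-F0;return np.array([c*d[0]+s*d[1],-s*d[0]+c*d[1],X[2]])
def st():
    s=sense();print("t",round(float(s["t"]),2),"fix",np.round(infix(s["tcp_pos"]),4),"F",np.round(s["force"],2),"gap",round(float(s["finger_gap"]),3),"q",np.round(s["q"],2));R=Ro.from_quat(s["tool_rot"]).as_matrix();print(np.round(R.T@np.array([[np.cos(YAW),-np.sin(YAW),0],[np.sin(YAW),np.cos(YAW),0],[0,0,1]]),3).tolist())
def shot(n,name,scale=1,box=None):
    im=snapshot(n)[:,:,::-1]
    if box: im=im[box[1]:box[3],box[0]:box[2]]
    cv2.imwrite(f"pics/{name}.png",cv2.resize(im,None,fx=scale,fy=scale,interpolation=cv2.INTER_CUBIC))
E
python3 - <<'E'
from h import *
st();W=wcam();shot("wrist","w1",1.4)
for k,v in {"knob top":(.044,0,.2486),"post":(.085,0,.24),"collar":(0,0,.075),"hub":(0,.131,.075)}.items():print(k,np.round(wproj(fw(*v),W)*1.4))
E
```

```text
t 2.2 fix [ 0.0453 -0.0005  0.3299] F [-0.36 -0.14 -0.68] gap 1.0 q [-0.06  0.33  1.49 -0.    1.33 -1.83]
[[-1.0, 0.006, -0.0], [0.006, 1.0, -0.001], [0.0, -0.001, -1.0]]
knob top [388. 309.]
post [389. 378.]
collar [388. 193.]
hub [550. 192.]
```

View pics/w1.png

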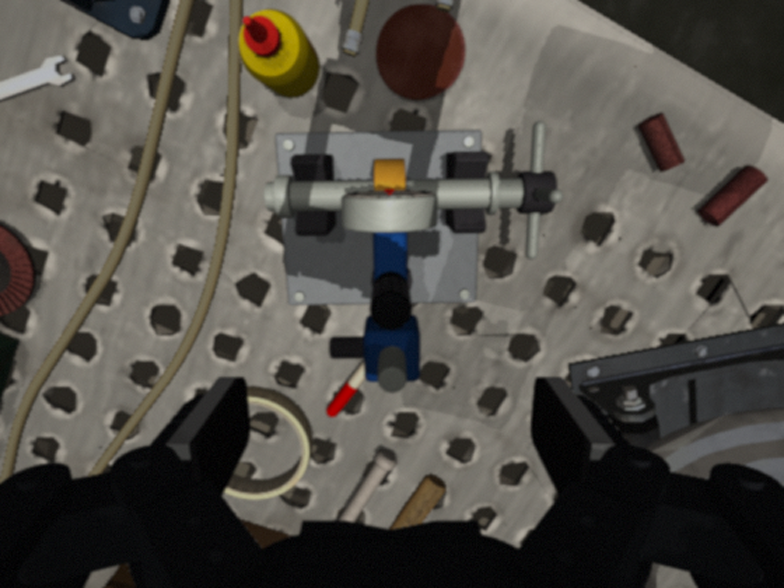

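The wrist view shows the knob at (392,307), within 2 mm of the estimate, and spokes at (539,130)–(535,250). All of it sits about 1.5 mm further along +y. Descend and grip the knob.

Emit:
apply_moves(
  plan=[
    [0.001,0.002,0.03,0,0,0,-1],
    [0,0,0.03,0,0,0,-1],
    [0,0,0.03,0,0,0,-1],
    [0,0,0.018,0,0,0,-1],
    [0,0,0.009,0,0,0,-1],
    [0,0,0,0,0,0,0],
    [0,0,0,0,0,0,0.5],
    [0,0,0,0,0,0,0.5],
  ],
  force=30,
)

```text
t: 3.25
tcp_pos: [0.5442, 0.0835, 0.2142]
tool_rot: [-0.103, 0.995, -0.0, 0.001]
force: [0.2, 0.7, 0.6]
finger_gap: 0.383
gripper_force: 0.2
```

Emit:
apply_moves(
  plan=[
    [0,0,0,0,0,0,0.8],
    [0,0,0,0,0,0,0.8],
    [0,0,0,0,0,0,0.8],
    [0,0,0,0,0,0,0.8],
  ],
)

```text
t: 3.75
tcp_pos: [0.5454, 0.0781, 0.2148]
tool_rot: [-0.104, 0.995, -0.005, 0.001]
force: [-0.6, -15.2, 2.8]
finger_gap: 0.235
gripper_force: 30.4
```

Run:
```python
from h import *
st();shot("scene","s2",4,(290,180,360,270));shot("wrist","w2",1)
```

```text
t 3.75 fix [ 0.0437 -0.0007  0.2148] F [ -0.6  -15.23   2.82] gap 0.235 q [-0.06  0.45  1.64 -0.01  1.05 -1.83]
[[-1.0, 0.0, -0.002], [0.0, 1.0, -0.01], [0.002, -0.01, -1.0]]
```

View pics/w2.png

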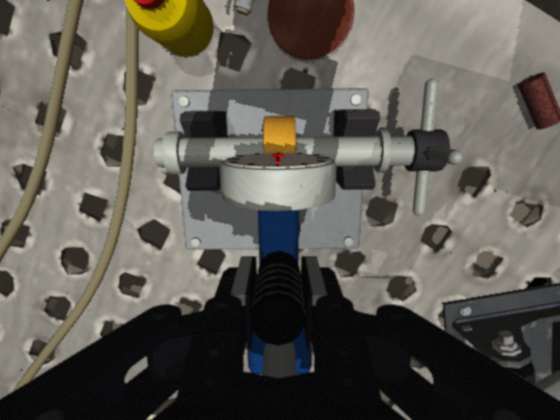

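Emit:
apply_moves(
  plan=[
    [0,-0.004,0,0,0,0,0.8],
    [0,0,0.003,0,0,0,0.8],
    [0,0,0.004,0,0,0,0.8],
    [0,0,0.005,0,0,0,0.8],
    [0,0,0.005,0,0,0,0.8],
    [0,0,0.005,0,0,0,0.8],
    [0,0,0.005,0,0,0,0.8],
    [0,0,0.004,0,0,0,0.8],
  ],
)

```text
t: 4.85
tcp_pos: [0.5454, 0.078, 0.1838]
tool_rot: [-0.104, 0.995, -0.002, 0.001]
force: [-0.9, -5.5, 6.6]
finger_gap: 0.237
gripper_force: 30.2
```

Run:
```python
from h import *
st()
a=snapshot("scene")[180:270,290:350,::-1];b=snapshot("side")[165:255,275:335,::-1];c=snapshot("wrist")[90:180,190:370,::-1]
cv2.imwrite("pics/m2.png",cv2.resize(np.hstack([a,b,c]),None,fx=2.66,fy=2.66,interpolation=cv2.INTER_CUBIC) if 0 else np.vstack([cv2.resize(np.hstack([a,b]),(660,495),interpolation=cv2.INTER_CUBIC)]))
cv2.imwrite("pics/m2w.png",c)
```

```text
t 4.85 fix [ 0.0437 -0.0008  0.1838] F [-0.92 -5.49  6.61] gap 0.237 q [-0.06  0.49  1.67 -0.    0.98 -1.84]
[[-1.0, 0.001, -0.002], [0.001, 1.0, -0.003], [0.002, -0.003, -1.0]]
```

View pics/m2.png

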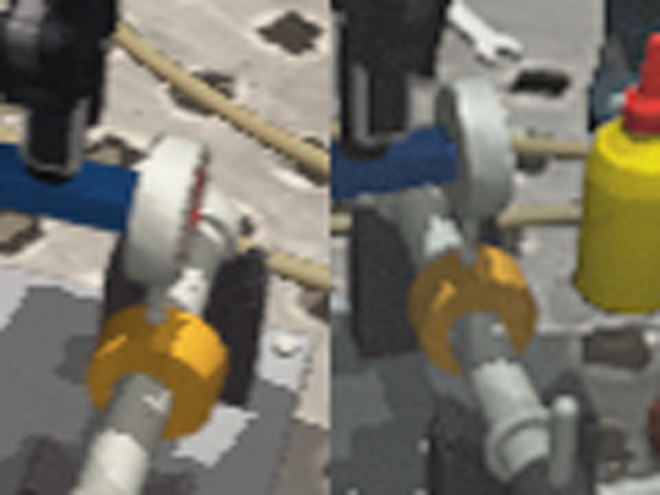

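Emit:
apply_moves(
  plan=[
    [0,0,0.0015,0,0,0,0.8],
    [0,0,0.001,0,0,0,0.8],
    [0,0,0,0,0,0,0.8],
    [0,0,0,0,0,0,-0.3],
    [0,0,0,0,0,0,-0.3],
    [0,0,0,0,0,0,-0.3],
    [0,0,-0.04,0,0,0,-0.3],
    [0,0,-0.04,0,0,0,-0.3],
  ],
)

```text
t: 6.0
tcp_pos: [0.544, 0.0799, 0.26]
tool_rot: [-0.103, 0.995, 0.0, -0.001]
force: [0.3, -1.0, 0.8]
finger_gap: 0.65
gripper_force: 0.0
```

Emit:
apply_moves(
  plan=[
    [0.05,0,0,0,0,0,-0.3],
    [0.05,0,0,0,-0.175,0,-0.3],
    [0,0,0,0,-0.175,0,-0.3],
    [0,0,0,0,-0.175,0,-0.3],
    [0,0,0,0,0,0,-0.3],
    [0,0,0,0,0,0,-0.3],
  ],
)

```text
t: 6.75
tcp_pos: [0.449, 0.0624, 0.2601]
tool_rot: [-0.104, 0.965, 0.031, 0.238]
force: [1.3, -0.0, -0.2]
finger_gap: 0.651
gripper_force: 0.0
```

Run:
```python
from h import *
st();shot("wrist","w3",1.4)
```

```text
t 6.75 fix [-0.0539  0.0038  0.2601] F [ 1.26 -0.05 -0.2 ] gap 0.651 q [-0.26  0.11  2.14  0.48  0.5  -2.43]
[[-0.885, -0.003, -0.466], [-0.008, 1.0, 0.01], [0.466, 0.013, -0.885]]
```

View pics/w3.png

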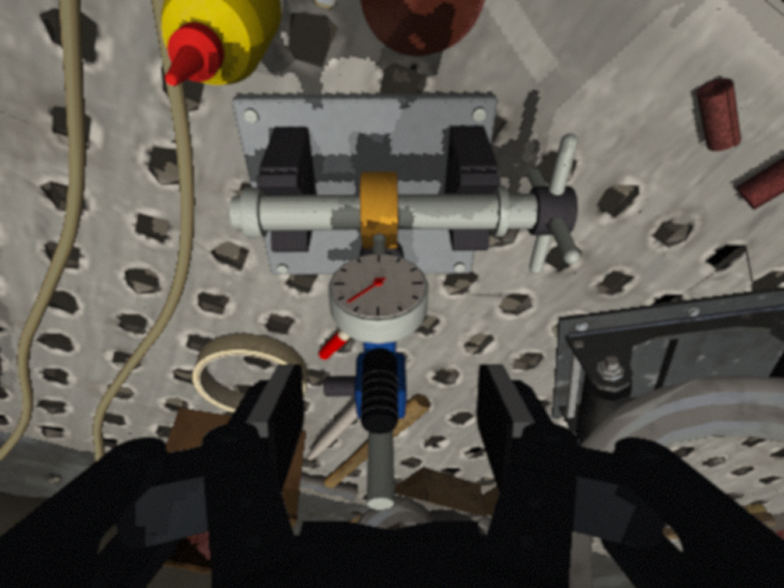

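The dial is readable here: centre (379,282), needle tip (348,303), with dial-up pointing down in the image. That makes about 0.72 rad, so the plunger is pressed about 1.4 mm. It needs roughly 1.6 mm more; go back to the knob.

Emit:
apply_moves(
  plan=[
    [0,0,0,0,0.175,0,-0.3],
    [0,0,0,0,0.175,0,-0.3],
    [0,0,0,0,0.175,0,-0.3],
    [-0.05,0,0,0,0,0,-0.3],
    [-0.05,0,0,0,0,0,-0.3],
    [0,0,0,0,0,0,-0.3],
  ],
)

```text
t: 7.55
tcp_pos: [0.5504, 0.0866, 0.2566]
tool_rot: [-0.11, 0.994, 0.005, -0.01]
force: [-0.7, -0.4, 1.0]
finger_gap: 0.648
gripper_force: 0.0
```

Run:
```python
from h import *
st()
```

```text
t 7.55 fix [0.0503 0.0065 0.2566] F [-0.7  -0.45  0.99] gap 0.648 q [-0.05  0.41  1.56  0.01  1.19 -1.84]
[[-1.0, -0.013, 0.018], [-0.013, 1.0, 0.013], [-0.018, 0.013, -1.0]]
```

Emit:
apply_moves(
  plan=[
    [0.0066,-0.007,0,0.013,-0.018,0.013,-0.3],
    [0,0,0.03,0,0,0,-0.3],
    [0,0,0.03,0,0,0,-0.3],
    [0,0,0.015,0,0,0,-0.3],
    [0,0,0,0,0,0,-0.3],
    [0,0,0,0,0,0,0.8],
    [0,0,0,0,0,0,0.8],
    [0,0,0,0,0,0,0.8],
  ],
)

```text
t: 8.55
tcp_pos: [0.5411, 0.0772, 0.1833]
tool_rot: [-0.104, 0.995, 0.0, -0.001]
force: [-0.6, -2.7, 4.8]
finger_gap: 0.237
gripper_force: 30.3
```

Run:
```python
from h import *
st()
```

```text
t 8.55 fix [ 0.0393 -0.0007  0.1833] F [-0.64 -2.65  4.8 ] gap 0.237 q [-0.06  0.49  1.68  0.    0.98 -1.84]
[[-1.0, 0.0, 0.001], [0.0, 1.0, 0.0], [-0.001, 0.0, -1.0]]
```

Emit:
apply_moves(
  plan=[
    [0,0,0.0008,0,0,0,0.8],
    [0,0,0.0009,0,0,0,0.8],
    [0,0,0,0,0,0,0.8],
    [0,0,0,0,0,0,0.8],
  ],
)

```text
t: 9.05
tcp_pos: [0.5411, 0.0772, 0.1817]
tool_rot: [-0.104, 0.995, 0.0, -0.0]
force: [-1.2, -3.8, 7.4]
finger_gap: 0.233
gripper_force: 30.5
```

Emit:
apply_moves(
  plan=[
    [0,0,0,0,0,0,-0.3],
    [0,0,0,0,0,0,-0.3],
    [0,0,0,0,0,0,-0.3],
    [0,0,-0.04,0,0,0,-0.3],
    [0,0,-0.04,0,0,0,-0.3],
    [0.05,0,0,0,0,0,-0.3],
    [0.05,0,0,0,-0.15,0,-0.3],
    [0,0,0,0,-0.15,0,-0.3],
  ],
)

```text
t: 10.05
tcp_pos: [0.4381, 0.0581, 0.2598]
tool_rot: [-0.102, 0.984, 0.017, 0.147]
force: [0.3, 0.7, 0.4]
finger_gap: 0.653
gripper_force: 0.0
```

Emit:
apply_moves(
  plan=[
    [0,0.02,0,0,-0.15,0,-0.3],
    [0,0.02,0,0,0,0,-0.3],
    [0,0,0,0,0,0,-0.3],
  ],
)

```text
t: 10.42
tcp_pos: [0.4333, 0.0973, 0.2606]
tool_rot: [-0.102, 0.97, 0.025, 0.22]
force: [0.4, -0.2, 0.3]
finger_gap: 0.651
gripper_force: 0.0
```

```bash
cat >> h.py <<'E'
def dial(im,W,show=None):
    # rectify dial face: plane x=xd in fixture, find ellipse centre from red hub pixels
    hsv=cv2.cvtColor(im,cv2.COLOR_RGB2HSV);return hsv
E
python3 - <<'E'
from h import *
st();shot("wrist","w4",1.4)
E
```

```text
t 10.43 fix [-0.062   0.0412  0.2606] F [ 0.37 -0.24  0.28] gap 0.651 q [-0.14  0.1   2.14  0.31  0.51 -2.16]
[[-0.902, -0.0, -0.432], [-0.002, 1.0, 0.003], [0.432, 0.003, -0.902]]
```

View pics/w4.png

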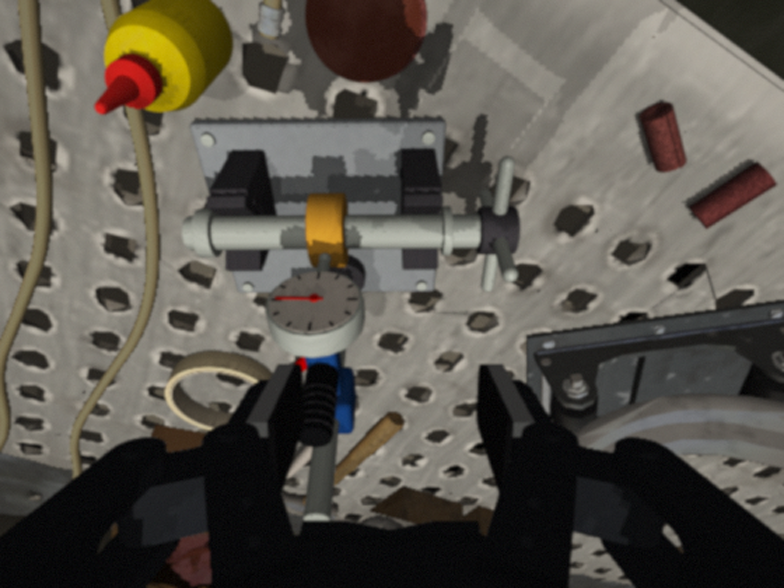

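The needle points level left in the inverted view: tip (275,297), centre (317,298). That is a quarter turn. I'll write a code reader for the needle, using this pose to fix the dial centre.

```bash
cat >> h.py <<'E'
XD=-.010
def toplane(uv,W,xd):   # pixel rays -> fixture (y,z) on plane x=xd
    K,M=W;uv=np.atleast_2d(uv).astype(float);d=np.c_[(uv-K[:2,2])/K[0,0],np.ones(len(uv))]@M[:3,:3].T
    c,s=np.cos(YAW),np.sin(YAW);A=np.array([[c,s,0],[-s,c,0],[0,0,1]])
    o=A@(M[:3,3]-np.r_[F0,0]);d=d@A.T;k=(xd-o[0])/d[:,0];return (o+k[:,None]*d)[:,1:]
def red(im):
    i=im.astype(int);return (i[...,0]>110)&(i[...,1]<.55*i[...,0])&(i[...,2]<.55*i[...,0])
def needle(c=None,xd=XD):
    W=wcam();im=snapshot("wrist");v,u=np.nonzero(red(im));P=toplane(np.c_[u,v],W,xd)
    P=P[np.hypot(*(P-(c if c is not None else [0,.18])).T)<.026]
    r=np.hypot(*(P-c).T);far=P[r>.006]-c;m=far.mean(0)
    print("n",len(P),"far",len(far),"needle rad",round(float(np.arctan2(-m[0],m[1])%(2*np.pi)),3),"rmax",round(float(r.max()),4));return im,P
E
python3 - <<'E'
from h import *
W=wcam()
for xd in(-.02,-.01,0):
    print(xd,(toplane(np.array([[317,298],[275,297],[268,300],[364,292],[320,272]])/1.4,W,xd)*1e3).round(1).tolist())
im=snapshot("wrist");v,u=np.nonzero(red(im));m=(abs(u-216)<45)&(abs(v-213)<25);print(sorted(zip(u[m],v[m])))
E
```

```text
-0.02 [[3.8, 170.8], [-18.3, 170.0], [-21.6, 172.3], [28.3, 166.1], [3.1, 149.1]]
-0.01 [[1.6, 159.7], [-21.9, 158.8], [-25.3, 161.3], [27.5, 154.7], [0.8, 136.7]]
0 [[-0.6, 148.6], [-25.4, 147.6], [-29.1, 150.2], [26.8, 143.3], [-1.4, 124.2]]
[(np.int64(199), np.int64(211)), (np.int64(201), np.int64(211)), (np.int64(202), np.int64(211)), (np.int64(202), np.int64(212)), (np.int64(203), np.int64(211)), (np.int64(203), np.int64(212)), (np.int64(204), np.int64(211)), (np.int64(204), np.int64(212)), (np.int64(205), np.int64(211)), (np.int64(205), np.int64(212)), (np.int64(206), np.int64(211)), (np.int64(206), np.int64(212)), (np.int64(207), np.int64(211)), (np.int64(207), np.int64(212)), (np.int64(208), np.int64(211)), (np.int64(208), np.int64(212)), (np.int64(209), np.int64(211)), (np.int64(209), np.int64(212)), (np.int64(210), np.int64(211)), (np.int64(210), np.int64(212)), (np.int64(211), np.int64(211)), (np.int64(211), np.int64(212)), (np.int64(212), np.int64(211)), (np.int64(212), np.int64(212)), (np.int64(213), np.int64(211)), (np.int64(213), np.int64(212)), (np.int64(214), np.int6
[... 492 characters left out ...]
.int64(222), np.int64(211)), (np.int64(222), np.int64(212)), (np.int64(222), np.int64(213)), (np.int64(223), np.int64(212)), (np.int64(223), np.int64(213)), (np.int64(224), np.int64(212)), (np.int64(224), np.int64(213)), (np.int64(224), np.int64(214)), (np.int64(225), np.int64(212)), (np.int64(225), np.int64(213)), (np.int64(225), np.int64(214)), (np.int64(226), np.int64(212)), (np.int64(226), np.int64(213)), (np.int64(227), np.int64(211)), (np.int64(227), np.int64(212)), (np.int64(227), np.int64(213)), (np.int64(228), np.int64(211)), (np.int64(228), np.int64(212)), (np.int64(229), np.int64(211)), (np.int64(229), np.int64(212)), (np.int64(230), np.int64(211)), (np.int64(230), np.int64(212))]
```

Emit:
apply_moves(
  plan=[
    [0,0,0,0,0.15,0,1],
    [0,0.02,0,0,0.15,0,1],
    [0,0.04,0,0,0.15,0,1],
    [-0.02,0.02,0,0,0,0,1],
    [-0.02,0,0,0,0,0,1],
    [0,0,0,0,0,0,1],
  ],
)

```text
t: 11.28
tcp_pos: [0.459, 0.183, 0.2606]
tool_rot: [-0.104, 0.995, 0.001, -0.001]
force: [0.6, -0.2, 0.7]
finger_gap: 0.002
gripper_force: 0.0
```

Run:
```python
from h import *
st()
```

```text
t 11.28 fix [-0.0192  0.1198  0.2606] F [ 0.57 -0.23  0.72] gap 0.002 q [ 0.15  0.31  1.72  0.    1.11 -1.63]
[[-1.0, 0.0, 0.002], [0.0, 1.0, 0.003], [-0.002, 0.003, -1.0]]
```

Emit:
apply_moves(
  plan=[
    [0.006,-0.001,0.02,0,0,0,1],
    [0,0,0.035,0,0,0,1],
    [0,0,0.035,0,0,0,1],
    [0,0,0.03,0,0,0,1],
    [0,0,0.016,0,0,0,1],
    [0,0,0,0,0,0,1],
  ],
)

```text
t: 12.02
tcp_pos: [0.4494, 0.1801, 0.1238]
tool_rot: [-0.103, 0.995, 0.001, -0.004]
force: [0.1, -0.3, 0.5]
finger_gap: 0.0
gripper_force: 0.0
```

Run:
```python
from h import *
st();shot("wrist","w5",1.4)
```

```text
t 12.03 fix [-0.0291  0.1189  0.1238] F [ 0.1  -0.26  0.55] gap 0.0 q [ 0.15  0.52  1.88  0.    0.75 -1.63]
[[-1.0, 0.002, 0.007], [0.002, 1.0, 0.003], [-0.007, 0.003, -1.0]]
```

View pics/w5.png

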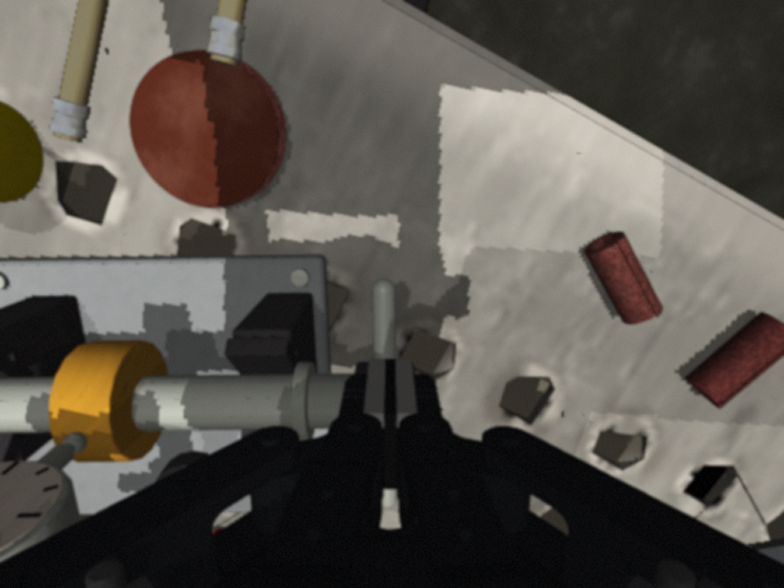

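The closed fingers are in line with the spokes at (385,320), and on the -x side of the upright one. The collar looks offset towards -x, so I'll roll the top spoke towards +x in a slow arc.

Emit:
apply_moves(
  plan=[
    [-0.0045,0,0.001,0,0,0,1],
    [-0.0045,0,0,0,0,0,1],
    [-0.0035,0,0,0,0,0,1],
    [-0.004,0,0,0,0,0,1],
    [-0.0045,0,0.0003,0,0,0,1],
    [-0.0045,0,0.0007,0,0,0,1],
    [-0.0045,0,0.001,0,0,0,1],
    [-0.0045,0,0.0015,0,0,0,1],
  ],
)

```text
t: 13.08
tcp_pos: [0.4849, 0.1882, 0.1201]
tool_rot: [-0.104, 0.995, 0.001, -0.002]
force: [-0.9, -0.5, 2.2]
finger_gap: 0.001
gripper_force: 0.9
```

Emit:
apply_moves(
  plan=[
    [-0.0044,0,0.002,0,0,0,1],
    [-0.004,0,0.0024,0,0,0,1],
    [-0.0038,0,0.0028,0,0,0,1],
    [0,0,0,0,0,0,1],
  ],
)

```text
t: 13.58
tcp_pos: [0.4968, 0.1907, 0.1126]
tool_rot: [-0.104, 0.995, 0.001, -0.002]
force: [0.4, -0.0, 0.2]
finger_gap: 0.0
gripper_force: 0.0
```

Run:
```python
from h import *
st()
```

```text
t 13.57 fix [0.0194 0.1195 0.1126] F [ 0.4  -0.02  0.24] gap 0.0 q [ 0.15  0.58  1.77  0.    0.79 -1.63]
[[-1.0, 0.001, 0.003], [0.001, 1.0, 0.003], [-0.003, 0.003, -1.0]]
```

Emit:
apply_moves(
  plan=[
    [0.006,0,-0.004,0,0,0,1],
    [0.015,0,-0.045,0,0,0,1],
    [0.015,-0.01,-0.05,0,0,0,1],
    [0.015,-0.028,-0.049,0,0,0,1],
    [0.03,-0.04,0,0,-0.15,0,1],
    [0,0,0,0,-0.15,0,1],
    [0,0,0,0,-0.15,0,1],
    [0,0,0,0,0,0,1],
  ],
)

```text
t: 14.58
tcp_pos: [0.4295, 0.0975, 0.2597]
tool_rot: [-0.1, 0.971, 0.025, 0.217]
force: [-0.3, -0.4, 0.6]
finger_gap: 0.002
gripper_force: 0.0
```

Run:
```python
from h import *
st();im,P=needle(np.array([.0016,.1597]));print((P[::4]*1e3).round(0).tolist());cv2.imwrite("pics/n1.png",im[:,:,::-1])
for a in(0,.7,.8,.9):
  for r in (.053,):print(a,wproj(fw(r*np.sin(a),.118,.075+r*np.cos(a)),wcam())*1.4)
```

```text
t 14.57 fix [-0.0657  0.0422  0.2597] F [-0.26 -0.45  0.64] gap 0.002 q [-0.14  0.09  2.14  0.31  0.51 -2.15]
[[-0.904, 0.004, -0.427], [0.002, 1.0, 0.005], [0.427, 0.004, -0.904]]
n 37 far 13 needle rad 2.284 rmax 0.0211
[[-14.0, 146.0], [-10.0, 149.0], [-7.0, 152.0], [-4.0, 156.0], [-1.0, 159.0], [2.0, 159.0], [-0.0, 160.0], [3.0, 160.0], [1.0, 161.0], [4.0, 161.0]]
0 [510.0518225  278.31652181]
0.7 [498.37279257 305.14368434]
0.8 [496.64924544 305.72806076]
0.9 [494.96898088 305.55013829]
```

Emit:
apply_moves(
  plan=[
    [0,0,0,0,0.15,0,1],
    [0,0.02,0,0,0.15,0,1],
    [0,0.03,0,0,0.14,0,1],
    [-0.035,0.027,0,0,0,0,1],
    [-0.039,0,0.03,0,0,0,1],
    [0,0,0.05,0,0,0,1],
    [0,0,0.045,0,0,0,1],
    [0,0,0,0,0,0,1],
  ],
)

```text
t: 15.62
tcp_pos: [0.4903, 0.1885, 0.1338]
tool_rot: [-0.104, 0.995, 0.001, -0.001]
force: [-0.3, 0.1, 0.0]
finger_gap: -0.0
gripper_force: 0.0
```

```bash
sed -i 's/i=im.astype(int);return.*/i=im.astype(int);return (i[...,0]-i[...,1]>35)\&(i[...,0]-i[...,2]>35)/' h.py
python3 - <<'E'
from h import *
st()
E
```

```text
t 15.62 fix [0.0126 0.1186 0.1338] F [-0.26  0.06  0.05] gap -0.0 q [ 0.15  0.54  1.77  0.    0.83 -1.63]
[[-1.0, 0.0, 0.001], [0.0, 1.0, 0.002], [-0.001, 0.002, -1.0]]
```

Emit:
apply_moves(
  plan=[
    [-0.0024,0,0.0178,0,0,0,1],
    [-0.0042,0,0.0047,0,0,0,1],
    [-0.0035,0,0.0031,0,0,0,1],
    [-0.0031,0,0.0036,0,0,0,1],
    [-0.0017,0,0.0022,0,0,0,1],
    [0,0,0,0,0,0,1],
    [0,0,0,0,0,0,1],
  ],
)

```text
t: 16.5
tcp_pos: [0.5056, 0.1915, 0.1053]
tool_rot: [-0.104, 0.995, 0.002, 0.003]
force: [-0.2, 0.1, -0.1]
finger_gap: 0.005
gripper_force: 0.0
```

Run:
```python
from h import *
st()
```

```text
t 16.5 fix [0.0282 0.1185 0.1053] F [-0.25  0.07 -0.06] gap 0.005 q [ 0.15  0.6   1.76  0.    0.78 -1.63]
[[-1.0, 0.001, -0.006], [0.001, 1.0, 0.003], [0.006, 0.003, -1.0]]
```

Emit:
apply_moves(
  plan=[
    [0.006,0,-0.006,0,0,0,1],
    [0.015,0,-0.05,0,0,0,1],
    [0.02,-0.01,-0.05,0,0,0,1],
    [0.02,-0.028,-0.052,0,0,0,1],
    [0.03,-0.039,0,0,-0.15,0,1],
    [0,0,0,0,-0.15,0,1],
    [0,0,0,0,-0.15,0,1],
    [0,0,0,0,0,0,1],
  ],
)

```text
t: 17.5
tcp_pos: [0.4275, 0.0971, 0.2613]
tool_rot: [-0.1, 0.97, 0.025, 0.222]
force: [0.0, -0.4, 0.3]
finger_gap: -0.001
gripper_force: 0.0
```

Run:
```python
from h import *
st();im,P=needle(np.array([.0016,.1597]));print((P[::4]*1e3).round(0).tolist());cv2.imwrite("pics/n2.png",im[:,:,::-1])
```

```text
t 17.5 fix [-0.0678  0.0422  0.2613] F [ 0.05 -0.39  0.27] gap -0.001 q [-0.14  0.09  2.15  0.32  0.5  -2.17]
[[-0.9, 0.004, -0.436], [0.002, 1.0, 0.005], [0.436, 0.004, -0.9]]
n 97 far 47 needle rad 2.39 rmax 0.023
[[-14.0, 143.0], [-13.0, 144.0], [-12.0, 146.0], [-11.0, 147.0], [-11.0, 148.0], [-8.0, 148.0], [-7.0, 149.0], [-6.0, 151.0], [-5.0, 152.0], [-5.0, 153.0], [-5.0, 154.0], [-1.0, 154.0], [-2.0, 155.0], [1.0, 155.0], [-1.0, 157.0], [2.0, 157.0], [-0.0, 158.0], [-2.0, 159.0], [1.0, 159.0], [-2.0, 160.0], [1.0, 160.0], [-1.0, 161.0], [2.0, 161.0], [0.0, 162.0], [4.0, 162.0]]
```

```bash
cat >> h.py <<'E'
def pca(P,c):
    d=P-P.mean(0);v=np.linalg.svd(d,full_matrices=False)[2][0];v=v*np.sign(v@(P.mean(0)-c));return round(float(np.arctan2(-v[0],v[1])%(2*np.pi)),3)
E
python3 - <<'E'
from h import *
W=wcam();c=np.array([.0016,.1597])
for n in("w4","n1","n2"):
    im=cv2.imread(f"pics/{n}.png")[:,:,::-1]
    if n=="w4":im=cv2.resize(im,(560,420),interpolation=cv2.INTER_AREA)
    v,u=np.nonzero(red(im));P=toplane(np.c_[u,v],W,XD);P=P[np.hypot(*(P-c).T)<.027]
    hub=P[np.hypot(*(P-c).T)<.004].mean(0);far=P[np.hypot(*(P-c).T)>.012];m=far.mean(0)-c
    print(n,len(P),pca(P,c),hub,np.arctan2(-m[0],m[1]))
E
```

```text
w4 135 1.598 [0.00099053 0.15871841] 1.6970920181224551
n1 112 3.039 [-1.22110914e-04  1.61573116e-01] 2.4343062699530784
n2 103 2.954 [-5.00660912e-05  1.61058549e-01] 2.5637923491016252
```

Emit:
apply_moves(
  plan=[
    [0,0,0,0,0.15,0,1],
    [0,0.02,0,0,0.15,0,1],
    [0,0.03,0,0,0.14,0,1],
    [-0.045,0.027,0,0,0,0,1],
    [-0.042,0,0.034,0,0,0,1],
    [0,0,0.05,0,0,0,1],
    [0,0,0.05,0,0,0,1],
    [0,0,0,0,0,0,1],
  ],
)

```text
t: 18.55
tcp_pos: [0.502, 0.191, 0.127]
tool_rot: [-0.104, 0.995, 0.001, 0.004]
force: [-0.6, 0.4, 0.2]
finger_gap: -0.0
gripper_force: 0.0
```

Run:
```python
from h import *
st()
```

```text
t 18.55 fix [0.0245 0.1187 0.127 ] F [-0.59  0.41  0.2 ] gap -0.0 q [ 0.15  0.56  1.76  0.    0.82 -1.63]
[[-1.0, 0.0, -0.008], [0.0, 1.0, 0.002], [0.008, 0.002, -1.0]]
```

Emit:
apply_moves(
  plan=[
    [-0.0013,0,0.019,0,0,0,1],
    [-0.0028,0,0.0055,0,0,0,1],
    [-0.0024,0,0.0043,0,0,0,1],
    [-0.0019,0,0.0045,0,0,0,1],
    [-0.0016,0,0.0045,0,0,0,1],
    [-0.001,0,0.0046,0,0,0,1],
    [-0.0006,0,0.0047,0,0,0,1],
    [0,0,0.0023,0,0,0,1],
  ],
)

```text
t: 19.55
tcp_pos: [0.5154, 0.1936, 0.0807]
tool_rot: [-0.104, 0.995, 0.002, 0.008]
force: [0.1, -0.2, 2.0]
finger_gap: -0.0
gripper_force: 0.9
```

Emit:
apply_moves(
  plan=[
    [0,0,0,0,0,0,1],
    [0,0,0,0,0,0,1],
  ],
)

```text
t: 19.8
tcp_pos: [0.5144, 0.1935, 0.0807]
tool_rot: [-0.104, 0.995, 0.002, 0.007]
force: [-0.4, -0.0, 0.2]
finger_gap: 0.005
gripper_force: 0.0
```

Run:
```python
from h import *
st()
```

```text
t 19.8 fix [0.0372 0.1186 0.0807] F [-0.44 -0.05  0.19] gap 0.005 q [ 0.15  0.65  1.76  0.01  0.72 -1.63]
[[-1.0, 0.001, -0.015], [0.001, 1.0, 0.003], [0.015, 0.003, -1.0]]
```

Emit:
apply_moves(
  plan=[
    [0,0,-0.05,0,0,0,1],
    [0.02,0,-0.06,0,0,0,1],
    [0.025,-0.01,-0.06,0,0,0,1],
    [0.025,-0.028,-0.01,0,0,0,1],
    [0.03,-0.039,0,0,-0.15,0,1],
    [0,0,0,0,-0.15,0,1],
    [0,0,0,0,-0.15,0,1],
    [0,0,0,0,0,0,1],
  ],
)

```text
t: 20.8
tcp_pos: [0.4276, 0.0976, 0.2539]
tool_rot: [-0.099, 0.969, 0.026, 0.227]
force: [-0.3, -0.5, 0.2]
finger_gap: 0.001
gripper_force: 0.0
```

Run:
```python
from h import *
st();im,P=needle(np.array([.0016,.1597]));cv2.imwrite("pics/n3.png",im[:,:,::-1])
# all three, side by side, enlarged around the dial
t=[cv2.resize(cv2.imread("pics/w4.png"),(560,420),interpolation=cv2.INTER_AREA)]+[cv2.imread(f"pics/n{i}.png") for i in(1,2,3)]
b=[cv2.resize(i[120:250,170:270],None,fx=4,fy=4,interpolation=cv2.INTER_CUBIC)[:300 if 0 else 520] for i in t]
g=np.vstack([np.hstack(b[:2]),np.hstack(b[2:])]);cv2.imwrite("pics/g.png",cv2.resize(g,(462,600)))
b=[i[180:250,175:265] for i in t];cv2.imwrite("pics/g.png",cv2.resize(np.vstack([np.hstack(b[:2]),np.hstack(b[2:])]),(770,600),interpolation=cv2.INTER_CUBIC))
```

```text
t 20.8 fix [-0.0675  0.0427  0.2539] F [-0.33 -0.49  0.15] gap 0.001 q [-0.14  0.1   2.17  0.36  0.46 -2.21]
[[-0.896, 0.005, -0.444], [0.002, 1.0, 0.006], [0.444, 0.004, -0.896]]
n 118 far 62 needle rad 2.173 rmax 0.0235
```

View pics/g.png

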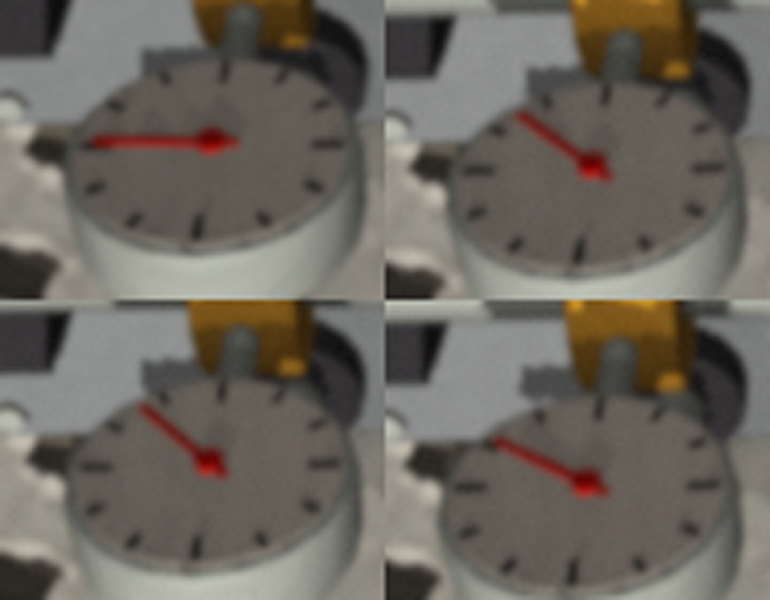

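The four dial crops read about 1.58, 2.37, 2.43 and 2.15 rad at spoke angles 0, 45, 58 and 89°. Fitting with the known 3 mm eccentricity puts the peak at about 58°, reading about 2.4. Next I'll roll back about 31°, pushing the now-upright spoke towards -x.

Emit:
apply_moves(
  plan=[
    [0,0,0,0,0.15,0,1],
    [0,0.02,0,0,0.15,0,1],
    [0,0.03,0,0,0.15,0,1],
    [-0.045,0.027,0,0,0,0,1],
    [-0.042,0,0.02,0,0,0,1],
    [0,0,0.05,0,0,0,1],
    [0,0,0.04,0,0,0,1],
    [0,0,0,0,0,0,1],
  ],
)

```text
t: 21.85
tcp_pos: [0.5023, 0.1914, 0.1445]
tool_rot: [-0.104, 0.995, 0.001, 0.005]
force: [0.8, 0.7, 0.7]
finger_gap: -0.001
gripper_force: 0.0
```

Run:
```python
from h import *
st()
```

```text
t 21.85 fix [0.025  0.119  0.1445] F [0.85 0.74 0.71] gap -0.001 q [ 0.16  0.53  1.74  0.    0.86 -1.63]
[[-1.0, 0.0, -0.01], [0.0, 1.0, 0.001], [0.01, 0.001, -1.0]]
```

Emit:
apply_moves(
  plan=[
    [0,0,0.0225,0,0.01,0,1],
    [0.006,0,0,0,0,0,1],
    [0.004,0,0,0,0,0,1],
    [0.0037,0,0,0,0,0,1],
    [0.0047,0,0,0,0,0,1],
    [0.0047,0,0.0007,0,0,0,1],
    [0.0046,0,0.0012,0,0,0,1],
    [0.0022,0,0.0008,0,0,0,1],
  ],
)

```text
t: 22.85
tcp_pos: [0.4737, 0.1852, 0.1222]
tool_rot: [-0.104, 0.995, 0.002, 0.003]
force: [0.3, -0.0, 2.7]
finger_gap: 0.002
gripper_force: 1.3
```

Run:
```python
from h import *
st()
```

```text
t 22.85 fix [-0.0043  0.1189  0.1222] F [ 0.28 -0.04  2.69] gap 0.002 q [ 0.15  0.54  1.83  0.    0.77 -1.63]
[[-1.0, 0.001, -0.007], [0.001, 1.0, 0.002], [0.007, 0.002, -1.0]]
```

Emit:
apply_moves(
  plan=[
    [0.0022,0,0.0008,0,0,0,1],
    [0.0022,0,0.0009,0,0,0,1],
    [0.0022,0,0.001,0,0,0,1],
    [0,0,0,0,0,0,1],
    [0,0,0,0,0,0,1],
  ],
)

```text
t: 23.48
tcp_pos: [0.4669, 0.184, 0.1187]
tool_rot: [-0.104, 0.995, 0.002, 0.003]
force: [-0.6, -0.2, 0.3]
finger_gap: 0.001
gripper_force: 0.0
```

Run:
```python
from h import *
st()
```

```text
t 23.48 fix [-0.0112  0.1191  0.1187] F [-0.58 -0.16  0.26] gap 0.001 q [ 0.15  0.54  1.85  0.    0.75 -1.63]
[[-1.0, 0.001, -0.005], [0.001, 1.0, 0.003], [0.005, 0.003, -1.0]]
```

Emit:
apply_moves(
  plan=[
    [-0.008,0,-0.004,0,0,0,1],
    [0,0,-0.05,0,0,0,1],
    [0.01,0,-0.05,0,0,0,1],
    [0.025,-0.037,-0.034,0,0,0,1],
    [0.033,-0.039,0,0,-0.15,0,1],
    [0,0,0,0,-0.15,0,1],
    [0,0,0,0,-0.15,0,1],
    [0,0,0,0,0,0,1],
  ],
)

```text
t: 24.48
tcp_pos: [0.4205, 0.0968, 0.2554]
tool_rot: [-0.1, 0.969, 0.025, 0.223]
force: [0.3, -1.1, 0.7]
finger_gap: 0.002
gripper_force: 0.0
```

Run:
```python
from h import *
st();im,P=needle(np.array([.0016,.1597]));cv2.imwrite("pics/n4.png",im[:,:,::-1])
# compare with saved frames: needle tip/hub pixel geometry, and spoke/shaft seating
for n in("n1","n2","n3","n4"):
    i=cv2.imread(f"pics/{n}.png")[180:250,175:265,::-1].astype(int);m=((i[...,0]-i[...,1]>60)&(i[...,0]-i[...,2]>60)&(i[...,1]-i[...,2]<25)).astype(np.uint8)
    k,l,s,c=cv2.connectedComponentsWithStats(m);j=1+np.argmax(s[1:,4]);v,u=np.nonzero(l==j)
    vx,vy,x,y=cv2.fitLine(np.c_[u,v].astype(np.float32),cv2.DIST_L2,0,.01,.01).ravel();print(n,len(u),"slope deg",np.degrees(np.arctan2(vy,vx)).round(1),"tip",u.min(),v[u.argmin()])
```

```text
t 24.48 fix [-0.0746  0.0434  0.2554] F [ 0.35 -1.06  0.67] gap 0.002 q [-0.15  0.09  2.17  0.34  0.48 -2.2 ]
[[-0.9, 0.004, -0.437], [0.002, 1.0, 0.005], [0.437, 0.003, -0.9]]
n 95 far 47 needle rad 2.396 rmax 0.0237
n1 60 slope deg 35.4 tip 32 27
n2 54 slope deg 39.7 tip 34 25
n3 73 slope deg 25.6 tip 26 33
n4 51 slope deg 41.2 tip 33 36
```

The needle now reads the highest yet (line slope 41.2°, against 39.7, 35.4 and 25.6 before), which agrees with the fitted peak. The gripper is clear of everything, so I'll hand in.

```bash
python3 -c "
from station import *
print(sign_off())"
```

```text
the job is handed in; nothing more can be done
None
```

I lowered the indicator to a quarter turn (about 1.6 rad) and rolled the collar to its peak reading (about 2.4 rad). I then handed in with the gripper clear at about 24.5 s; I judged that the spindle was still seated from the low push forces and consistent readings, not from a final picture.

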